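Close the specimen case and hold it pinned shut

ROBOT

A 6-joint arm with a two-finger parallel gripper is mounted at the origin on the work surface. World frame = base frame: x ahead of the robot, y to its left, z up, the work surface at z = 0. Lengths are in mm, angles in rad, forces in N, time in s.
With the tool pointing down it reaches from about 225 to 725 mm from the base axis. Payload 3.1 kg.
Tool frame: the origin (TCP) lies at the very end of the fingers, on their centre line; the grasp point (between the pads) lies 19 mm behind it; z points along the fingers, y is the line along which they close (so a half turn about z gives the same grasp; the last joint's range is limited). The gripper opens to 85 mm and grips with 20 to 120 N. Pads are 22 mm wide; open, the fingers measure 114 mm over their backs; the gripper's body (76 mm by 85 mm) begins 54 mm behind the grasp point. The pads swing forward as they close: fully open they stand 13 mm farther back than shut.
Start: joints at [1.055, 0.048, 0.099, 1.622, 0, 1.443], TCP at [198.536, 486.005, 231.312] pointing down, gripper open.
Joint ranges: [-2.91, 2.91], [-0.99, 1.94], [-1.21, 1.42], [-2.12, 2.29], [-1.49, 1.47], [-3.14, 3.14]. Speed limits (rad/s): [2.79, 2.79, 3.14, 3.14, 3.14, 3.14].

INTERFACE

Orientations are given as a 3x3 rotation matrix whose columns are the frame's x, y, z axes.
In Python, from station import monitor, cams, order gives the robot as it stands.
- The arm moves only by the tool play_rows, never from a script. Its argument "deltas" is one flat list of numbers, 7 for each row, row after row: the shift along the tool's x, y, z in units of 30 mm (1.0 is 30 mm), then the turn, a rotation vector about the tool's x, y, z in units of 5 degrees (1.0 is 5 degrees), then the opening, from 0 (shut) to 1 (fully open). A call has exactly 8 rows; each row shifts and turns the commanded pose from where the row before left it, along the tool's axes as they then stand; what a row does not reach is not made up. A row lasts 1/8 s, in which the tool goes at most 62.5 mm and 10.7 degrees, less where a joint would pass 70% of its speed; a pose out of reach is approached as far as the arm can. A call is refused whole if a number of a shift passes 1 or a number of a turn 1, either way. A call with a gripper value outside its range is refused whole. The fingers move at their own pace and stop on an object; "newtons" is the grip in N (left out, the last holds). Time passes only in rows, so rows that do not move let the fingers close, or fill a call up. It gives the time, the measured TCP pose, the force, the opening and the grip force at its end, in the units of the state.
- monitor.observe(): the state, without advancing time (a new reading comes with each control period).
- cams.get_image(name): name is "scene" or "top"; returns a dict with "img" (480x640x3 uint8, blue, green, red), "camera_matrix" (3x3 intrinsics, pixels), "D" ([k1, k2, p1, p2, k3] as OpenCV has them; the pictures are not rectified), "rvec" (rotation vector, rad) and "tvec" (3), from world to camera coordinates, as OpenCV has them. Camera axes: x right, y down, z forward; pixel columns grow to the right and rows downward; lengths in mm; the calibration is good to about 2 mm. A picture is of the moment at which its call begins. There is no depth.
- order.finish_job(): hands the job in; it is judged then, once.
The state is a dict: "t": time; "joints": joint angles; "qvel": joint speeds; "tau": joint torques, N m; "position": TCP position; "tcp_rot": TCP orientation; "contact_force": force on the tool from outside, world axes, zero at the start; "torque": the same for the moment, N m; "opening": opening from 0.0 (shut) to 1.0 (fully open); "grasp_force": force on a finger pad.
Only numpy, scipy, OpenCV 4.12 (cv2) and the standard library are available. Lean on these libraries where they do the work, as an engineer would, in place of code of your own. Each camera call takes 0.05 s, during which the arm holds its last target. There are 200 camera calls.

TASK

Close the hinged lid of the specimen case, then take the locking pin from its stand and push it down through the hole in the lid's tongue and the hole in the ledge below until its collar sits on the tongue. Finish while still holding the pin by its grip and pressing it down, so that the soft seal stays squeezed and the lid stays fully shut: do not let go at the end. Leave the bottle, the carton and the pill box where they are.

Things in the scene. Friction and masses are not known exactly. Their poses are not given: they have to be found in the camera images.
- pin: The locking pin itself (see pin_grip); origin as pin_tip, z up along the pin.
- lid (a joint): Opening angle of the lid (rad): 0 is fully shut, 1.57 would stand upright; the stop is at 1.6. The hinge is stiff: the lid stays at any angle where it is left (1 to 2.5 N at its outer part swings it), but over the last 0.04 rad the springy seal pushes back: shut and let go, it springs ajar by about 0.03 rad.
- lid_hinge (a point): Point on the hinge axis, in the middle of the lid's width. It lies at the case's far edge (+x side of the case), 64 mm above the table. Its axes turn with the lid: with the lid at 0 they equal those of ledge_hole; own -x points from the hinge to the tongue, own y is the hinge axis, own z is the normal out of the lid's outer (upper) face.
- lid_hole (a point): Centre of the hole in the lid's tongue, on the tongue's upper face. The tongue is an aluminium plate 44 x 50 mm, 8 mm thick, centred on this hole at the lid's free edge, 198 mm from the hinge. Hole 14 mm wide, right through. Axes as lid_hinge. With the lid at 0 it stands 10 mm above ledge_hole, 68 mm above the table.
- lid_mid (a point): Point on the outer face of the grey lid panel, on its middle line, 140 mm from the hinge. The panel is 220 mm wide (along the hinge), 12 mm thick and reaches from 4 to 180 mm from the hinge. A good place to push the lid shut.
- ledge_hole (a point): Centre of the hole in the ledge at the front of the case, on the ledge's upper face, 58 mm above the table. The ledge is an aluminium block 42 x 50 mm, 22 mm thick; hole 14 mm wide, vertical, right through, open below. Fixed axes of the case: x from the ledge towards the hinge, y along the hinge, z up. The case is a grey open box 170 x 220 mm, 55 mm high, screwed to the table; its centre is 106 mm along +x from this hole.
- pin_grip (a point): Point on the axis of the loose locking pin, 23 mm above its collar, where it is grasped. The pin stands upright in its stand at the start. From the top: round black grip 18 mm in diameter and 34 mm tall (it reaches 11 mm above this point), steel collar 24 mm in diameter and 6 mm thick (its underside 29 mm below this point), steel shank 10 mm in diameter and 40 mm long with a tapered end. About 70 g. z is the pin's axis, up.
- pin_tip (a point): Middle of the lower end of the pin's shank, 40 mm below the collar's underside, 69 mm below pin_grip. With the lid fully shut and the pin fully in, it is 30 mm below ledge_hole.
- stand: Aluminium block 60 x 60 mm, 45 mm tall, fixed to the table, with one upright hole 13 mm wide in which the pin stands, its collar resting on the block. Origin: centre of the underside.
- sanitizer: Bystander: clear bottle with a white cap, 52 mm in diameter, 120 mm tall, loose. Origin: centre of the underside.
- cartons: Bystander: white paper carton, 60 x 45 mm, 60 mm tall, loose. Origin: centre of the underside.
- pillbox: Bystander: flat white pill box with seven clear lids, 90 x 160 mm, 21 mm tall, loose. Origin: centre of the underside.
- seal: Springy black rubber strip, 12 x 190 mm, on the front rim of the case, under the lid; moves up and down with it (7 mm). Holding the lid fully shut against it takes about 5 N down at the lid's hole; 10 to 15 N is fine, a rigid stop holds the lid at 0. The pin enters both holes freely while the lid rests ajar on it. Origin: 18 mm below its top.

How it is judged:
By the outcome, as a careful person would: the job done as asked, in the order asked, and still so for the second after the job is handed in, while the arm keeps its last pose, push and grip.
It also fails if it takes over 51 s, if anything falls off the work surface, if the arm or the gripper's body presses on something with over 40 N, if the wrist force passes 120 N, or if a joint passes its speed limit or range.

## Working session

There is one attempt and no reset: what is moved stays moved. The work goes in short steps, Python scripts to look and compute and a tool call to move; the robot and the scene stay as the last step left them, time stands still between calls to the robot, and variables do not carry over. Pictures are saved under pics/ and viewed, at most 10 in all, crops included, and the job is handed in when it is done.

Besides the shell and the picture viewer there is one more tool, called after "Request:" by a JSON object that holds its "op" and its "data", one argument or row to a line. play_rows: Moves the arm, as the interface text tells. Its arguments: {"type":"object","properties":{"deltas":{"type":"array"},"newtons":{"type":"number"}},"required":["deltas"]}

```bash
mkdir -p pics; ls
python3 - <<'E'
from station import monitor,cams
import cv2
s=monitor.observe();print(s['t'],s['position'],s['tcp_rot'],s['opening'])
for n in('scene','top'):
    d=cams.get_image(n);cv2.imwrite(f'pics/{n}0.png',d['img'])
    print(n,d['camera_matrix'],d['D'],d['rvec'],d['tvec'])
E
```

```text
pics
0.0 [198.21425309 485.47036905 230.12046108] [[-9.25743258e-01  3.78150724e-01 -1.20436835e-03]
 [ 3.78152494e-01  9.25741017e-01 -2.06416014e-03]
 [ 3.34369525e-04 -2.36631723e-03 -9.99997144e-01]] 0.9970781156120133
scene [[547.77741513   0.         318.1502772 ]
 [  0.         547.77741513 232.3885654 ]
 [  0.           0.           1.        ]] [-0.13878993  0.          0.          0.          0.        ] [ 2.0978889   0.56274194 -0.30468518] [-429.60819067  -72.25747605 1312.62700924]
top [[507.44142446   0.         322.28143532]
 [  0.         507.44142446 237.99979568]
 [  0.           0.           1.        ]] [-0.14155488  0.          0.          0.          0.        ] [ 2.09363033 -2.15498575  0.19386882] [-1.17940091e+00  4.88503498e+02  1.21088828e+03]
```

View pics/scene0.png

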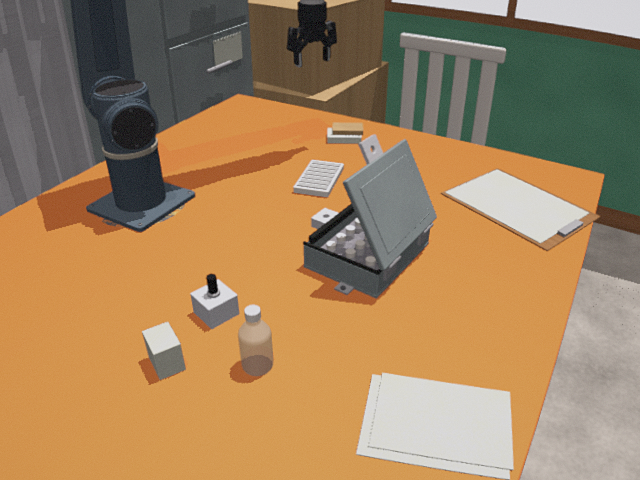

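View pics/top0.png

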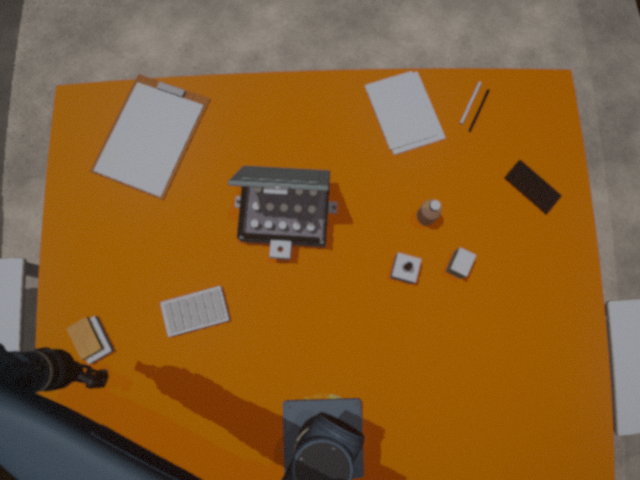

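The scene view shows the lid open at about 60–90°, its tongue at (371,150), the ledge at (324,216) and the pin at (212,285). In the top view the ledge hole is at about (281,249) and the pin at (407,267). The bystanders stand well apart from these. Next I'll measure more closely.

```bash
cat > h.py <<'E'
import numpy as np,cv2
from station import monitor,cams
def cam(d):
    R=cv2.Rodrigues(np.array(d['rvec'],float))[0];t=np.array(d['tvec'],float).ravel();return R,t,-R.T@t
def ray(d,uv):
    R,t,C=cam(d);p=cv2.undistortPoints(np.array([[uv]],float),np.array(d['camera_matrix']),np.array(d['D'],float))[0,0]
    v=R.T@np.array([*p,1]);return C,v/np.linalg.norm(v)
def onz(d,uv,z):
    C,v=ray(d,uv);return C+v*(z-C[2])/v[2]
def proj(d,P):
    return cv2.projectPoints(np.array(P,float).reshape(-1,3),np.array(d['rvec'],float),np.array(d['tvec'],float),np.array(d['camera_matrix']),np.array(d['D'],float))[0][:,0]
def tri(a,ua,b,ub):
    C1,v=ray(a,ua);C2,w=ray(b,ub);A=np.c_[v,-w];s=np.linalg.lstsq(A,C2-C1,rcond=None)[0]
    p,q=C1+s[0]*v,C2+s[1]*w;return (p+q)/2,np.linalg.norm(p-q)
E
python3 - <<'E'
from h import *
t=cams.get_image('top');s=cams.get_image('scene')
print(cam(t)[2],cam(s)[2])
for n,uv,z in[('ledge',(281,249),58),('pintop',(407,266),90),('pillbox',(195,311),21),('bottlecap',(434,205),120),('carton',(462,263),60)]:print(n,onz(t,uv,z).round(1))
T=t['img'];S=s['img']
a=cv2.resize(T[155:285,225:345],None,fx=4,fy=4,interpolation=2)
b=cv2.resize(S[125:300,290:445],None,fx=3,fy=3,interpolation=2)
c=np.zeros((600,800,3),np.uint8)
a=cv2.resize(T[160:265,228:340],(392,367),interpolation=2);b=cv2.resize(S[130:300,300:440],(400,486),interpolation=2)
c[:367,:392]=a;c[:486,400:]=b
c[370:598,:228]=cv2.resize(T[248:286,388:426],(228,228),interpolation=2)
c[490:598,400:]=0
c[370:598,232:392]=cv2.resize(S[268:328,192:234],(160,228),interpolation=2)
cv2.imwrite('pics/c1.png',c)
E
```

```text
[ 259.04027517  -13.92508902 1279.68422236] [ 941.34199585 -765.14468021  664.2310373 ]
ledge [461.5  86.3  58. ]
pintop [ 406.6 -213.9   90. ]
pillbox [317.2 306.7  21. ]
bottlecap [ 546.1 -282.   120. ]
carton [ 413.3 -355.3   60. ]
```

View pics/c1.png

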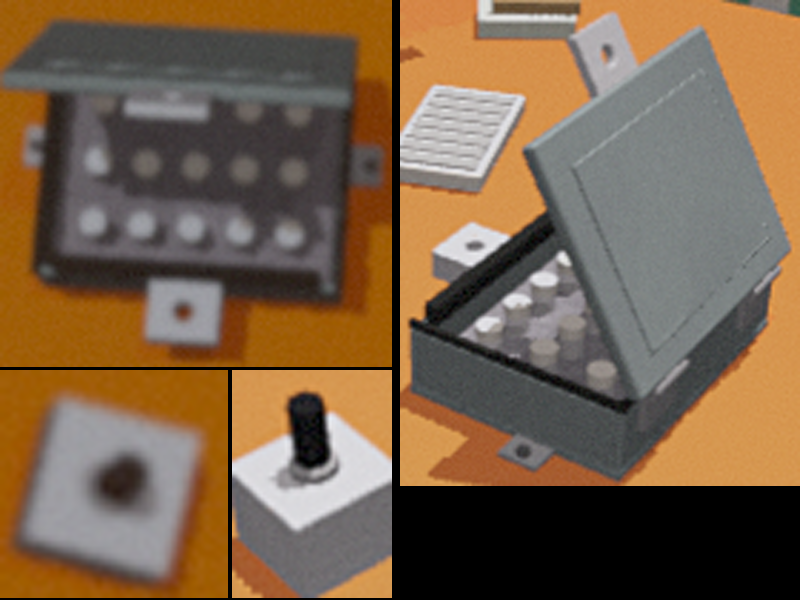

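Run:
```python
from h import *
t=cams.get_image('top');s=cams.get_image('scene')
c=lambda x,y,k,ox,oy:((x+.5)/k-.5+ox,(y+.5)/k-.5+oy)
T=lambda x,y:c(x,y,3.5,228,160)
S=lambda x,y:c(x-400,y,2.857,300,130)
L,e=tri(t,T(183,311),s,S(475,245));print('ledge',L.round(1),e, onz(t,T(183,311),58).round(1),onz(s,S(475,245),58).round(1))
for a,b,z in [((33,146),(370,166),10),((40,278),(335,300),55),((145,342),(220,347),58),((147,282),(223,286),58),((5,85),(352,103),200)]:
    p,q=onz(t,T(*a),z),onz(t,T(*b),z);d=p-q;print('yaw',np.degrees(np.arctan2(-d[0],d[1])),np.linalg.norm(d))
p=onz(t,c(120,475-370,6,388,248),94);print('pin top-cam z94ish',p)
P,e=tri(t,c(125,102,6,388,248),s,c(74,27,3.81,192,268));print('pin top tri',P,e)
print('pin from scene z=91',onz(s,c(74,27,3.81,192,268),91))
# collar visible in scene: centre at collar bottom z=45
for x,y in((88,92),(82,96)):print('collar',onz(s,c(x,y,3.81,192,268),48))
print('stand corners',[onz(t,c(x,y-370,6,388,248),45).round(0) for x,y in((57,395),(203,430),(170,580),(20,548))])
# lid angle: scene ray through tongue hole
for yaw in(-2,0,2,4):
    y=np.radians(yaw);ex=np.array([np.cos(y),np.sin(y),0]);ey=np.array([-np.sin(y),np.cos(y),0])
    H=onz(t,T(183,311),58);hinge=H+198*ex+[0,0,6]
    C,v=ray(s,S(607,54));k=((H-C)@ey)/(v@ey);P=C+k*v;r=P-hinge
    print(yaw,hinge.round(0),P.round(0),'r',np.linalg.norm(r),'ang',np.arctan2(r[2],-r@ex),proj(t,P))
```

```text
ledge [463.2  89.2  57.9] 1.0522249164749404 [462.8  88.9  58. ] [463.7  89.5  58. ]
yaw -5.267751808376181 250.05396357932557
yaw -5.980478710605834 208.33921906845694
yaw -5.45291092075795 52.463656930785724
yaw -4.719914147798737 53.43225648214441
yaw -4.927868582863002 220.7719719983868
pin top-cam z94ish [ 408.22693716 -214.7695314    94.        ]
pin top tri [ 410.26369368 -218.01009815   86.94993645] 0.045863867287468246
pin from scene z=91 [ 414.0067433  -221.83363443   91.        ]
collar [ 411.33525675 -216.05084823   48.        ]
collar [ 410.75579708 -219.73377543   48.        ]
stand corners [array([ 448., -199.,   45.]), array([ 432., -259.,   45.]), array([ 371., -241.,   45.]), array([ 386., -180.,   45.])]
-2 [661.  82.  64.] [563.  85. 236.] r 198.12975764455948 ang 1.0542621578198645 [[273.8066156  188.68718665]]
0 [661.  89.  64.] [561.  89. 235.] r 197.41189105880127 ang 1.0427433106080464 [[272.26371353 189.66588166]]
2 [661.  96.  64.] [560.  92. 233.] r 196.6804572342876 ang 1.0320141999831458 [[270.77221692 190.61225109]]
4 [660. 103.  64.] [558.  96. 231.] r 195.93031987401167 ang 1.0220158873463225 [[269.32614887 191.53006047]]
```

The ledge hole is at (463, 89) with the case at a yaw of about −5.2°. The lid is at about 1.05 rad and the pin at about (410, −218). I'll turn the tool to line up with the case and go above and behind the lid.

Request:
{"op": "play_rows", "data": {
  "deltas": [0,0,-0.5,0,0,-0.85,0,0,0,-0.5,0,0,-0.85,0,0,0,-0.5,0,0,-0.85,0,0,0,-0.3,0,0,-0.85,0,-1,-0.8,0,0,0,0,0,-1,-0.8,0,0,0,0,0,-1,-0.8,0,0,0,0,0,-1,-0.8,0,0,0,0,0],
  "newtons": 60
}}

```text
t: 1.3
position: [310.1, 378.6, 285.3]
tcp_rot: [[-0.996, 0.091, 0.0], [0.091, 0.996, 0.0], [-0.0, 0.0, -1.0]]
contact_force: [1.2, -0.7, 0.8]
opening: -0.002
grasp_force: 0.0
```

Request:
{"op": "play_rows", "data": {
  "deltas": [-1,-0.8,0,0,0,0,0,-1,-0.8,0,0,0,0,0,-1,-0.8,0,0,0,0,0,-1,-0.8,0,0,0,0,0,-1,-0.8,0,0,0,0,0,-1,-0.8,0,0,0,0,0,-1,-0.8,0,0,0,0,0,-1,-0.8,0,0,0,0,0]
}}

```text
t: 2.3
position: [531.7, 165.5, 285.2]
tcp_rot: [[-0.996, 0.091, -0.0], [0.091, 0.996, 0.0], [0.0, 0.0, -1.0]]
contact_force: [-0.0, -0.1, -0.4]
opening: -0.0
grasp_force: 0.0
```

Request:
{"op": "play_rows", "data": {
  "deltas": [-0.95,-0.7,0,0,0,0,0,-0.95,-0.7,0,0,0,0,0,-0.95,-0.7,0,0,0,0,0,-0.95,-0.6,0,0,0,0,0,0,0,0.8,0,0,0,0,0,0,0.8,0,0,0,0,0,0,0.8,0,0,0,0,0,0,0.8,0,0,0,0]
}}

```text
t: 3.3
position: [636.9, 75.3, 188.2]
tcp_rot: [[-0.996, 0.091, -0.0], [0.091, 0.996, -0.0], [0.0, -0.0, -1.0]]
contact_force: [0.0, 1.0, 1.0]
opening: -0.002
grasp_force: 0.0
```

Run:
```python
from h import *
s=monitor.observe();print(s['position'],s['contact_force'],s['joints'])
d=cams.get_image('scene');cv2.imwrite('pics/s2.png',cv2.resize(d['img'][60:310,250:480],None,fx=2.4,fy=2.4))
```

```text
[636.94539496  75.34247475 188.23844355] [0.02227437 0.99913287 1.04482049] [1.32434461e-02 3.53643284e-01 3.66085059e-01 1.58362863e+00
 2.41773758e-06 1.04440996e-01]
```

View pics/s2.png

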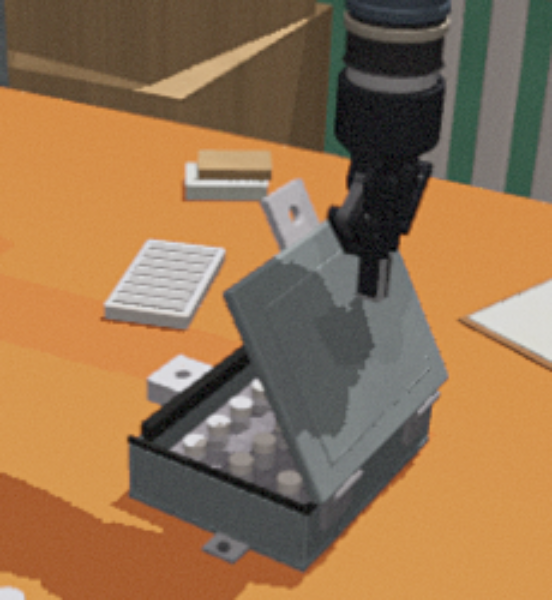

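The closed fingers are behind the lid at (370,290), clear of the panel. Now I'll sweep the lid down along an arc.

Request:
{"op": "play_rows", "data": {
  "deltas": [0.6,0,0,0,0,0,0,0.6,0,0,0,0,0,0,0.57,0,0.32,0,0,0,0,0.57,0,0.32,0,0,0,0,0.33,0,0.38,0,0,0,0,0.33,0,0.38,0,0,0,0,0.23,0,0.43,0,0,0,0,0.23,0,0.43,0,0,0,0]
}}

```text
t: 4.35
position: [533.9, 84.9, 122.0]
tcp_rot: [[-0.996, 0.091, 0.001], [0.091, 0.996, 0.0], [-0.001, 0.0, -1.0]]
contact_force: [0.8, 0.9, 0.3]
opening: 0.004
grasp_force: 0.2
```

Request:
{"op": "play_rows", "data": {
  "deltas": [0.08,0,0.24,0,0,0,0,0.08,0,0.24,0,0,0,0,0.08,0,0.24,0,0,0,0,0.06,0,0.24,0,0,0,0,0,0,0.2,0,0,0,0,0,0,0.2,0,0,0,0,0,0,0.1,0,0,0,0,0,0,0,0,0,0,0]
}}

```text
t: 5.35
position: [524.6, 85.7, 77.5]
tcp_rot: [[-0.996, 0.091, -0.0], [0.091, 0.996, -0.0], [0.0, -0.0, -1.0]]
contact_force: [0.4, -0.2, 0.6]
opening: -0.001
grasp_force: 0.0
```

Request:
{"op": "play_rows", "data": {
  "deltas": [0,0,0.06,0,0,0,0,0,0,0.06,0,0,0,0,0,0,0.05,0,0,0,0,0,0,0.04,0,0,0,0,0,0,0.03,0,0,0,0,0,0,0,0,0,0,0,0,0,0,0,0,0,0,0,0,0,0,0,0,0]
}}

```text
t: 6.35
position: [524.8, 85.7, 73.0]
tcp_rot: [[-0.996, 0.091, 0.001], [0.091, 0.996, -0.0], [-0.001, 0.0, -1.0]]
contact_force: [-4.5, -0.2, 11.3]
opening: -0.006
grasp_force: 5.7
```

Run:
```python
from h import *
s=monitor.observe();print(s['position'],s['contact_force'])
d=cams.get_image('scene');cv2.imwrite('pics/s3.png',cv2.resize(d['img'][100:310,250:480],None,fx=2.4,fy=2.4))
```

```text
[524.77768044  85.70065033  72.95704557] [-4.502062   -0.18346043 11.32765654]
```

View pics/s3.png

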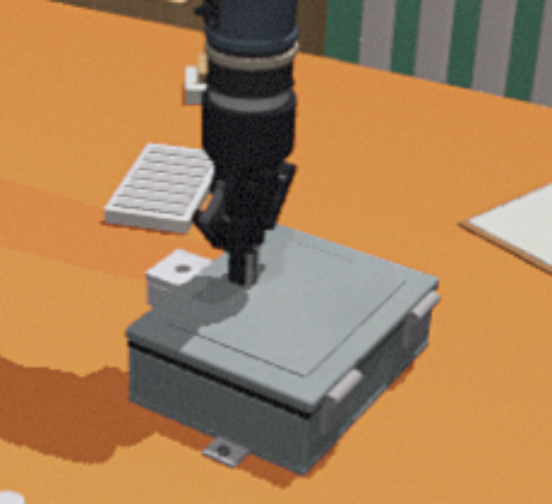

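The lid is down with 11 N on it, and the fingers are on the panel at (243,280). Next I lift, open the gripper and travel above the pin.

Request:
{"op": "play_rows", "data": {
  "deltas": [0,0,-0.9,0,0,0,0,0,0,-0.9,0,0,0,0,0,0,-0.9,0,0,0,0.3,0.27,-0.95,0,0,0,0,0.7,0.27,-0.95,0,0,0,0,0.7,0.27,-0.95,0,0,0,0,0.7,0.27,-0.95,0,0,0,0,0.7,0.27,-0.95,0,0,0,0,0.7]
}}

```text
t: 7.4
position: [471.1, -53.4, 151.1]
tcp_rot: [[-0.996, 0.091, 0.0], [0.091, 0.996, -0.0], [-0.0, -0.0, -1.0]]
contact_force: [0.7, 0.0, -0.3]
opening: 0.702
grasp_force: 0.0
```

Request:
{"op": "play_rows", "data": {
  "deltas": [0.27,-0.95,0,0,0,0,0.7,0.27,-0.95,0,0,0,0,0.7,0.27,-0.95,0,0,0,0,0.7,0.27,-0.95,0,0,0,0,0.7,0.27,-0.95,0,0,0,0,0.7,0.2,-0.93,0,0,0,0,0.7,0,0,0,0,0,0,0.7,0,0,0,0,0,0,0.7]
}}

```text
t: 8.4
position: [409.6, -217.6, 151.2]
tcp_rot: [[-0.996, 0.091, -0.0], [0.091, 0.996, 0.001], [0.0, 0.001, -1.0]]
contact_force: [0.1, -1.4, 0.5]
opening: 0.702
grasp_force: 0.0
```

Run:
```python
from h import *
s=monitor.observe();print(s['position'],s['contact_force'],s['opening'])
d=cams.get_image('scene');t=cams.get_image('top')
c=np.zeros((600,800,3),np.uint8)
c[:400,:400]=cv2.resize(d['img'][225:325,165:265],(400,400),interpolation=2)   # x4
c[:400,400:]=cv2.resize(d['img'][170:250,285:365],(400,400),interpolation=2)  # x5
c[400:,:400]=cv2.resize(t['img'][235:285,360:460],(400,200),interpolation=2)  #x4
c[400:,400:]=cv2.resize(t['img'][230:270,240:320],(400,200),interpolation=2)  #x5
cv2.imwrite('pics/c4.png',c)
```

```text
[ 409.6039417  -217.55641791  151.22962977] [ 0.10464043 -1.42154388  0.46601968] 0.7022753750963252
```

View pics/c4.png

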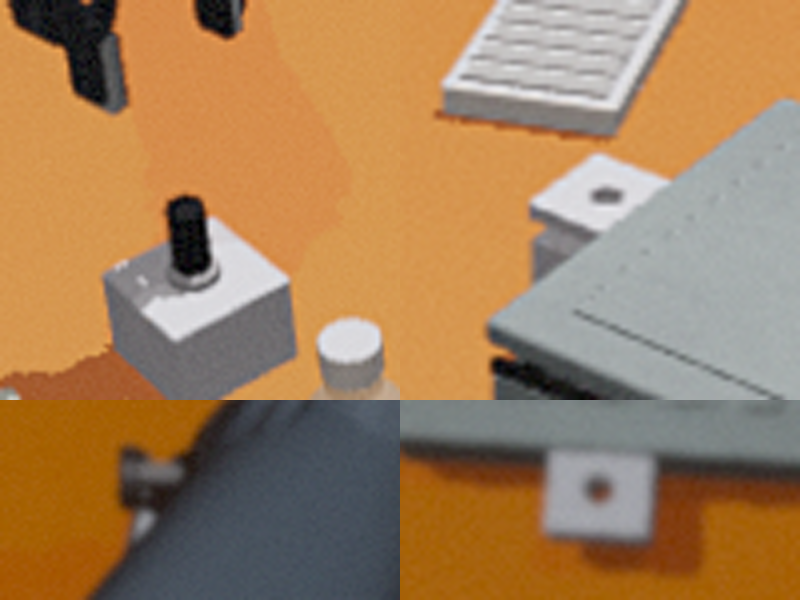

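The pin stands in the stand, with its top at crop (186,202) and the collar at (194,272). The lid is shut to slightly ajar, and the tongue hole shows at crop (605,195) in the scene view and (600,490) in the top view. I'll turn these into positions.

Run:
```python
from h import *
d=cams.get_image('scene');t=cams.get_image('top')
L,e=tri(t,(279.6,247.6),d,(325.6,208.6));print('lidhole',L,e)
for z in(68,74):print(z,onz(t,(279.6,247.6),z),onz(d,(325.6,208.6),z))
# grip: dark mask in scene crop
g=d['img'][265:300,200:225].max(axis=2);m=(g<60).astype(np.uint8)
n,l,st,ce=cv2.connectedComponentsWithStats(m);k=1+st[1:,4].argmax();print(st[k]+[200,265,0,0,0],ce[k]+[200,265])
G=ce[k]+[200,265]
print('pin axis from grip centroid z68',onz(d,G,68))
for xy in((410,-218),(412,-219)):print(proj(d,[[*xy,85],[*xy,68],[*xy,51]]).round(1).tolist())
# ledge-hole / stand check
print('stand top corners scene',[onz(d,((x+.5)/4-.5+165,(y+.5)/4-.5+225),45).round(0) for x,y in((105,277),(215,217),(291,283),(178,340))])
s=monitor.observe();p=s['position'];R=s['tcp_rot']
print('fingertips proj crop',[((proj(d,np.array(p)+np.array(R)@[0,q,-8])-[165,225])*4+1.5).round(0).tolist() for q in(-30,30)])
```

```text
lidhole [462.67915109  88.56565224  74.78298683] 1.118132152224191
68 [463.3592815  88.8114363  68.       ] [457.53842001  98.8641126   68.        ]
74 [462.34753767  88.3027071   74.        ] [462.40703851  90.16940798  74.        ]
[207 274  10  20 158] [211.56962025 283.69620253]
pin axis from grip centroid z68 [ 409.85260811 -219.44037411   68.        ]
[[211.1, 275.6], [212.2, 283.3], [213.2, 290.8]]
[[211.6, 276.2], [212.7, 284.0], [213.8, 291.5]]
stand top corners scene [array([ 376., -240.,   45.]), array([ 391., -181.,   45.]), array([ 449., -201.,   45.]), array([ 431., -256.,   45.])]
fingertips proj crop [[[114.0, 94.0]], [[217.0, 27.0]]]
```

Request:
{"op": "play_rows", "data": {
  "deltas": [0,-0.06,0.6,0,0,0,0.6,0,0,0.8,0,0,0,0.6,0,0,0.8,0,0,0,0.6,0,0,0.6,0,0,0,0.6,0,0,0.36,0,0,0,0.6,0,0,0,0,0,0,0.6,0,0,0,0,0,0,0,0,0,0,0,0,0,0],
  "newtons": 80
}}

```text
t: 9.6
position: [410.3, -219.9, 57.9]
tcp_rot: [[-0.996, 0.091, 0.002], [0.091, 0.996, -0.0], [-0.002, 0.0, -1.0]]
contact_force: [-1.1, 3.5, 9.5]
opening: 0.193
grasp_force: 65.1
```

Request:
{"op": "play_rows", "data": {
  "deltas": [0,0,0,0,0,0,0,0,0,0,0,0,0,0,0,0,0,0,0,0,0,0,0,0,0,0,0,0,0,0,0,0,0,0,0,0,0,0,0,0,0,0,0,0,0,0,0,0,0,0,0,0,0,0,0,0]
}}

```text
t: 10.6
position: [410.3, -219.9, 58.0]
tcp_rot: [[-0.996, 0.091, 0.002], [0.091, 0.996, -0.0], [-0.002, -0.0, -1.0]]
contact_force: [0.1, 2.3, 4.8]
opening: 0.184
grasp_force: 78.1
```

Request:
{"op": "play_rows", "data": {
  "deltas": [0,0,-0.5,0,0,0,0,0,0,-0.8,0,0,0,0,0,0,-0.9,0,0,0,0,0,0,-0.9,0,0,0,0,-0.07,0.5,0,0,0,0,0,-0.07,0.9,0,0,0,0,0,-0.07,0.9,0,0,0,0,0,-0.07,0.9,0,0,0,0,0]
}}

```text
t: 11.6
position: [425.7, -123.2, 148.1]
tcp_rot: [[-0.996, 0.091, -0.002], [0.091, 0.996, 0.001], [0.003, 0.001, -1.0]]
contact_force: [-0.3, -0.4, -2.0]
opening: 0.184
grasp_force: 78.1
```

Request:
{"op": "play_rows", "data": {
  "deltas": [-0.07,0.9,0,0,0,0,0,-0.07,0.9,0,0,0,0,0,-0.07,0.9,0,0,0,0,0,-0.07,0.9,0,0,0,0,0,-0.07,0.9,0,0,0,0,0,-0.07,0.9,0,0,0,0,0,-0.07,0.9,0,0,0,0,0,-0.03,0.4,0,0,0,0,0]
}}

```text
t: 12.6
position: [459.2, 75.3, 148.3]
tcp_rot: [[-0.996, 0.089, -0.002], [0.089, 0.996, -0.0], [0.002, -0.001, -1.0]]
contact_force: [-0.9, -0.4, -0.9]
opening: 0.183
grasp_force: 78.2
```

Request:
{"op": "play_rows", "data": {
  "deltas": [0,0.4,0,0,0,0,0,0,0,0.3,0,0,0,0,0,0,0.3,0,0,0,0,0,0,0,0,0,0,0,0,0,0,0,0,0,0,0,0,0,0,0,0,0,0,0,0,0,0,0,0,0,0,0,0,0,0,0]
}}

```text
t: 13.6
position: [461.6, 85.7, 131.9]
tcp_rot: [[-0.996, 0.091, 0.0], [0.091, 0.996, -0.0], [-0.0, 0.0, -1.0]]
contact_force: [0.1, -0.1, -0.1]
opening: 0.186
grasp_force: 78.2
```

Run:
```python
from h import *
s=monitor.observe();print(s['position'],s['contact_force'],s['opening'],s['grasp_force'])
d=cams.get_image('scene');t=cams.get_image('top')
c=np.zeros((600,800,3),np.uint8)
c[:,:480]=cv2.resize(d['img'][160:235,295:355],(480,600),interpolation=2)   # x8
c[:320,480:]=cv2.resize(t['img'][225:265,260:300],(320,320),interpolation=2) #x8
cv2.imwrite('pics/c5.png',c)
p=s['position']
print('scene crop: tip,collar bottom,grip', ((proj(d,[p-[0,0,53],p-[0,0,13],p+[0,0,16]])-[295,160])*8+3.5).round(0).tolist())
print('hole', ((proj(d,[[462.7,88.6,74.5]])-[295,160])*8+3.5).tolist())
```

```text
[461.56103881  85.68918848 131.94365304] [ 0.13927038 -0.11948447 -0.10964684] 0.1864607763338179 78.17502737045288
scene crop: tip,collar bottom,grip [[237.0, 383.0], [238.0, 248.0], [238.0, 147.0]]
hole [[246.32964229516347, 393.6387513969469]]
```

View pics/c5.png

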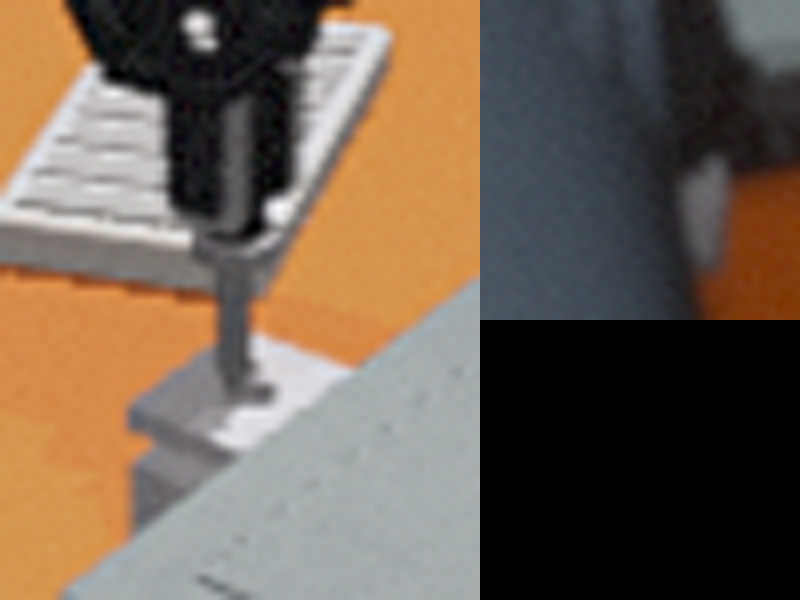

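The pin is upright. Its tip is at about (235,395) and the hole at about (248,392), so it needs some 3 mm to the right, which agrees with the triangulated hole. I'll correct that and start in slowly.

Request:
{"op": "play_rows", "data": {
  "deltas": [-0.04,0.11,0,0,0,0,0,0,0,0,0,0,0,0,0,0,0,0,0,0,0,0,0,0.1,0,0,0,0,0,0,0.1,0,0,0,0,0,0,0.1,0,0,0,0,0,0,0.1,0,0,0,0,0,0,0,0,0,0,0]
}}

```text
t: 14.7
position: [462.6, 88.9, 119.3]
tcp_rot: [[-0.996, 0.091, -0.001], [0.091, 0.996, -0.0], [0.001, -0.0, -1.0]]
contact_force: [0.6, -0.1, -0.3]
opening: 0.18
grasp_force: 78.2
```

No contact, and the tip is inside the tongue hole. Continuing towards the ledge.

Request:
{"op": "play_rows", "data": {
  "deltas": [0,0,0.08,0,0,0,0,0,0,0.08,0,0,0,0,0,0,0.08,0,0,0,0,0,0,0.08,0,0,0,0,0,0,0.08,0,0,0,0,0,0,0.06,0,0,0,0,0,0,0,0,0,0,0,0,0,0,0,0,0,0]
}}

```text
t: 15.7
position: [463.0, 88.9, 106.0]
tcp_rot: [[-0.996, 0.091, 0.0], [0.091, 0.996, -0.0], [-0.0, -0.0, -1.0]]
contact_force: [-0.5, -0.2, 0.4]
opening: 0.182
grasp_force: 78.2
```

Request:
{"op": "play_rows", "data": {
  "deltas": [0,0,0.1,0,0,0,0,0,0,0.1,0,0,0,0,0,0,0.1,0,0,0,0,0,0,0.1,0,0,0,0,0,0,0.1,0,0,0,0,0,0,0.07,0,0,0,0,0,0,0,0,0,0,0,0,0,0,0,0,0,0]
}}

```text
t: 16.7
position: [463.0, 88.9, 88.9]
tcp_rot: [[-0.996, 0.091, 0.0], [0.091, 0.996, -0.0], [-0.0, 0.0, -1.0]]
contact_force: [-0.4, -0.3, 0.4]
opening: 0.185
grasp_force: 78.2
```

Request:
{"op": "play_rows", "data": {
  "deltas": [0,0,0.06,0,0,0,0,0,0,0.06,0,0,0,0,0,0,0.06,0,0,0,0,0,0,0.06,0,0,0,0,0,0,0,0,0,0,0,0,0,0,0,0,0,0,0,0,0,0,0,0,0,0,0,0,0,0,0,0]
}}

```text
t: 17.7
position: [463.0, 88.9, 81.8]
tcp_rot: [[-0.996, 0.091, 0.0], [0.091, 0.996, 0.0], [-0.0, 0.0, -1.0]]
contact_force: [-0.4, 0.2, 3.6]
opening: 0.18
grasp_force: 78.3
```

Request:
{"op": "play_rows", "data": {
  "deltas": [0,0,0.04,0,0,0,0,0,0,0.04,0,0,0,0,0,0,0.04,0,0,0,0,0,0,0,0,0,0,0,0,0,0,0,0,0,0,0,0,0,0,0,0,0,0,0,0,0,0,0,0,0,0,0,0,0,0,0]
}}

```text
t: 18.7
position: [463.1, 88.9, 80.7]
tcp_rot: [[-0.996, 0.091, 0.001], [0.091, 0.996, -0.0], [-0.001, 0.0, -1.0]]
contact_force: [-4.9, -0.0, 15.1]
opening: 0.182
grasp_force: 80.1
```

Request:
{"op": "play_rows", "data": {
  "deltas": [0,0,-0.015,0,0,0,0,0,0,0,0,0,0,0,0,0,0,0,0,0,0,0,0,0,0,0,0,0,0,0,0,0,0,0,0,0,0,0,0,0,0,0,0,0,0,0,0,0,0,0,0,0,0,0,0,0]
}}

```text
t: 19.7
position: [463.1, 89.0, 80.7]
tcp_rot: [[-0.996, 0.091, 0.001], [0.091, 0.996, -0.0], [-0.001, 0.0, -1.0]]
contact_force: [-4.6, -0.2, 12.6]
opening: 0.187
grasp_force: 80.0
```

Run:
```python
from h import *
s=monitor.observe();print(s['position'],s['contact_force'])
d=cams.get_image('scene');cv2.imwrite('pics/s6.png',cv2.resize(d['img'][160:300,285:445],(800,600)[:1]+(600,),interpolation=2) if 0 else cv2.resize(d['img'][160:300,285:445],None,fx=4.2,fy=4.2))
```

```text
[463.12609966  88.96303581  80.7327137 ] [-4.55261525 -0.22296426 12.63953312]
```

View pics/s6.png

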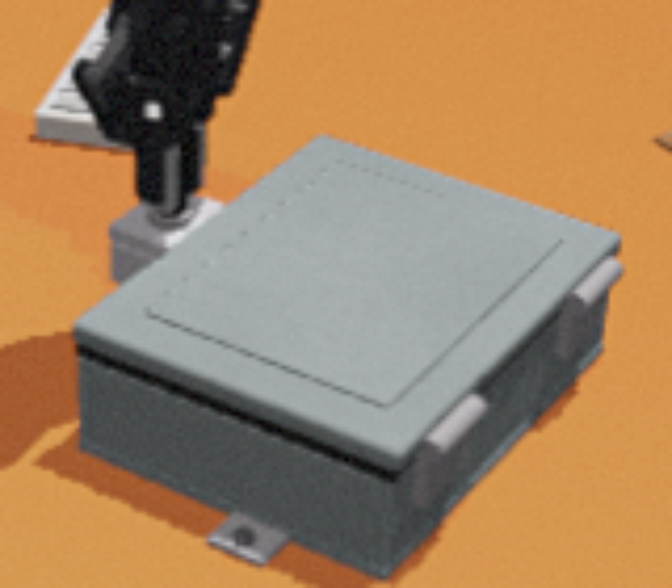

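The collar sits on the tongue at (170,215), the tongue lies close over the ledge, and the lid is shut with 12.6 N of press. Handing in.

```bash
python3 -c "
from station import order
print(order.finish_job())"
```

```text
the job is handed in; nothing more can be done
None
```

The lid is shut and the pin is in through the tongue and ledge with its collar seated; the gripper still holds it with about 12.6 N of downward press, and the job was handed in at about 20 s.

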